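# Gauge the plinths and cull the blocked ones

## Robot

A 7-joint arm with a two-finger parallel gripper is mounted at the origin on the work surface. World frame = base frame: x ahead of the robot, y to its left, z up, the work surface at z = 0. Lengths are in m, angles in rad, forces in N, time in s.
With the tool pointing down it reaches from about 0.425 to 0.875 m from the base axis. Payload 4.7 kg.
Tool frame: the origin (TCP) lies at the very end of the fingers, on their centre line; the grasp point (between the pads) lies 19 mm behind it; z points along the fingers, y is the direction in which the jaws open and shut (so a half turn about z gives the same grasp; the last joint's range is limited). The gripper opens to 87 mm and grips with 3 to 60 N. Pads are 19 mm wide; open, the fingers measure 117 mm over their backs; the gripper's body (75 mm by 190 mm) begins 51 mm behind the grasp point.
Start: joints at [-1.196, 0.321, -0.07, 1.45, 0.023, 1.371, -0.057], TCP at [0.229, 0.608, 0.223] pointing down, gripper open.
Joint ranges: [-2.86, 2.86], [-0.3, 2.09], [-1.38, 1.24], [0.06, 2.45], [-1.56, 4.7], [0.09, 2.05], [-2.69, 2.69]. Speed limits (rad/s): [2.57, 2.57, 3.14, 3.14, 3.14, 3.14, 3.14].

## Interface

Orientations are given as a rotation vector (axis times angle).
In Python, from bench import ctrl, get_image, camera_info gives the robot as it stands.
- The arm moves only by the tool carry_out, never from a script. Its argument "commands" is a list of rows, each an object of numbers: "tx", "ty", "tz": the shift along the tool's x, y, z in m; "rx", "ry", "rz": the turn, a rotation vector about the tool's x, y, z in rad; "jaw": the opening, from 0 (shut) to 1 (fully open). In form: [{"tx": .., "ty": .., "tz": .., "rx": .., "ry": .., "rz": .., "jaw": ..}, ...]. A call has 1 to 12 rows; each row is the pose to reach, as a shift and turn from the pose commanded when the call began, along the tool's axes at that moment; what a row does not reach only later rows make up. A row lasts 1/8 s, in which the tool goes at most 62.5 mm and 10.7 degrees, less where a joint would pass 70% of its speed; a pose out of reach is approached as far as the arm can. A call with a gripper value outside its range is refused whole. The fingers move at their own pace and stop on an object; "grip_force" is the grip in N (left out, the last holds). Time passes only in rows, so rows that repeat a pose let the fingers close. It gives the time, the measured TCP pose, the force and the opening at its end, in the units of the state.
- ctrl.get_state(): the state, without advancing time (a new reading comes with each control period).
- get_image(name): name is "side" or "top" or "wrist"; returns the picture (480x640x3 uint8, red, green, blue); there is no depth.
- camera_info(name): a dict with "intrinsics" (3x3 intrinsics, pixels), "R" (3x3) and "t" (3): a world point X has camera coordinates R X + t. Camera axes: x right, y down, z forward; pixel columns grow to the right and rows downward; lengths in m; the calibration is good to about 2 mm. A picture is of the moment at which its call begins: read the wrist's pose just before it. camera_info takes no time and is no camera call; for the wrist camera it gives the pose at the moment of the call.
- ctrl.close_job(): hands the job in, once; it reports no verdict.
The state is a dict: "time": time; "joint_positions": joint angles; "qd": joint speeds; "joint_torque": joint torques, N m; "position": TCP position; "tool_rot": TCP orientation; "ft_force": force on the tool from outside, world axes, zero at the start; "torque": the same for the moment, N m; "grip_width": opening from 0.0 (shut) to 1.0 (fully open).
Only numpy, scipy, OpenCV 4.12 (cv2) and the standard library are available. Lean on these libraries where they do the work, as an engineer would, in place of code of your own. Each camera call takes 0.05 s, during which the arm holds its last target.

## Task

One of the three wooden plinths on the white painting board has a clear bore; the other two have a stub of dowel left inside. Take the steel plug gauge from its plywood stand and try it in the bores until you find the plinth that it enters fully, shoulder down on the wood; leave the gauge standing fully home in that plinth, upright on the board, and stand the other two plinths upright in the grey tray. Do not knock over or shift the little pot, the dropper bottle and the figurine.

Things in the scene. Friction and masses are not known exactly. Their poses are not given: they have to be found in the camera images.
- gauge_handle (a point): Centre of the square handle (18 x 18 mm, 40 mm tall) of the loose steel plug gauge, 49 mm above the pin's tip, 25 mm above the shoulder's underside; z up along the pin, x and y square to the handle. At the start the pin hangs in the stand, shoulder on its top. Fully home in a plinth this point is 46 mm above plinth_X_mid; in a blocked plinth it stops about 11 mm higher.
- plinth_a_mid (a point): Centre of a loose brown wooden plinth (about 140 g), 21 mm above its underside; z up, x and y square to its sides. Block 44 x 44 mm, 42 mm tall; moulded foot 52 x 52 mm, 6 mm tall. A round 13.5 mm bore with a 1.5 mm chamfer opens in the middle of the top. The three look alike and any of them may be the clear one.
- plinth_b_mid (a point): Second plinth, see plinth_a_mid: outwardly identical.
- plinth_c_mid (a point): Third plinth, see plinth_a_mid: outwardly identical.
- gauge: The whole plug gauge, 90 g: handle, under it a round shoulder 25 mm across and 5 mm thick, under that the pin, 12 mm across and 24 mm long with a chamfered tip. Origin at the centre of the pin's tip, z up along the pin.
- plinth_a: The plinth of plinth_a_mid; origin at the centre of its underside. The clear bore is free to 26 mm below the top; in the two blocked ones a loose stub of dowel stops the pin 13 mm below the top.
- plinth_b: The same for plinth_b_mid.
- plinth_c: The same for plinth_c_mid.
- stand: Fixed plywood block 56 x 56 mm, 32 mm tall, with a 15.5 mm hole right through its middle: holds the gauge at the start. Origin at the centre of its underside, on the desk.
- board: Fixed white painting board 220 (x) x 380 (y) mm, 6 mm thick, lying on the desk. Origin at the centre of its underside.
- tray: Fixed open grey tray, outside 220 (its x) x 140 (its y) mm, walls 4 mm thick and 18 mm tall, floor 4 mm thick. Origin at the centre of its underside, on the desk. Room for two plinths side by side along its x, 50 mm either side of the middle.
- pot_mid (a point): Bystander: amber glass paint pot, 34 mm across, 42 mm tall, loose; point half-way up.
- dropper_mid (a point): Bystander: small dropper bottle, 25 mm across, 75 mm tall, loose; point half-way up.
- figurine_mid (a point): Bystander: grey figurine, 28 mm base, 44 mm tall, loose; point half-way up.
Things that resemble listed ones, but are neither listed nor needed, are in the scene too. Leave any blue or purple look-alike of the plinth_b alone.

How it is judged:
By the outcome, as a careful person would: the job done as asked, in the order asked, and still so for the second after the job is handed in, with the robot touching nothing.
It also fails if it takes over 72 s, if anything falls off the work surface, if the arm or the gripper's body presses on something with over 40 N, if the wrist force passes 120 N, or if a joint passes its speed limit or range.

## Working session

There is one attempt and no reset: what is moved stays moved. The work goes in short steps, Python scripts to look and compute and a tool call to move; the robot and the scene stay as the last step left them, time stands still between calls to the robot, and variables do not carry over. Pictures are saved under pics/ and viewed, and the job is handed in when it is done.

Besides the shell and the picture viewer there is one more tool, called after ">>>" by a JSON object that holds its "api" and its "payload". carry_out: Moves the arm, as the interface text tells. Its arguments: {"type":"object","properties":{"commands":{"type":"array"},"grip_force":{"type":"number"}},"required":["commands"]}

```bash
ls; mkdir -p pics
python3 - <<'E'
from bench import ctrl,get_image,camera_info
import cv2,numpy as np
for n in("side","top","wrist"):
    im=get_image(n);cv2.imwrite(f"pics/{n}0.png",im[:,:,::-1])
    c=camera_info(n);print(n,np.round(c["intrinsics"],1).tolist(),np.round(c["R"],4).tolist(),np.round(c["t"],4).tolist())
print(ctrl.get_state())
E
```

```text
pics
side [[595.4, 0.0, 322.0], [0.0, 595.4, 238.5], [0.0, 0.0, 1.0]] [[0.9573, -0.2884, -0.0192], [-0.1654, -0.4922, -0.8546], [0.237, 0.8213, -0.5189]] [-0.5906, 0.1615, 0.9182]
top [[540.8, 0.0, 319.7], [0.0, 540.8, 240.2], [0.0, 0.0, 1.0]] [[0.0204, -0.9998, 0.0088], [-0.9854, -0.0216, -0.1688], [0.169, -0.0052, -0.9856]] [-0.0127, 0.6112, 0.8911]
wrist [[382.2, 0.0, 317.9], [0.0, 382.2, 237.4], [0.0, 0.0, 1.0]] [[0.353, 0.9356, -0.0013], [0.8934, -0.3367, 0.2973], [0.2777, -0.1061, -0.9548]] [-0.6489, -0.0354, 0.3921]
{'time': 0.15, 'joint_positions': array([-1.19590627,  0.32167601, -0.07008911,  1.45143483,  0.02258087,
        1.37077066, -0.05691109]), 'qd': array([ 8.83812172e-04, -2.12132705e-03,  1.19810150e-03, -1.93998855e-03,
        9.35088365e-04, -1.50794583e-03,  4.59642264e-05]), 'joint_torque': array([-1.52193998e-04, -4.91796434e+01, -4.04696083e-01, -3.12875104e+01,
       -6.40160800e-02,  4.04930930e-02,  1.16000724e-04]), 'position': array([0.22934198, 0.60773812, 0.22167754]), 'tool_rot': array([-5.63599773e-01, -3.09041634e+00,  2.33777172e-03]), 'ft_force': array([-0.51542633,  0.69657419,  0.7800561 ]), 'torque': array([-0.00229598,  0.02483687, -0.07888282]), 'grip_width': 1.001280902921627}
```

View pics/side0.png

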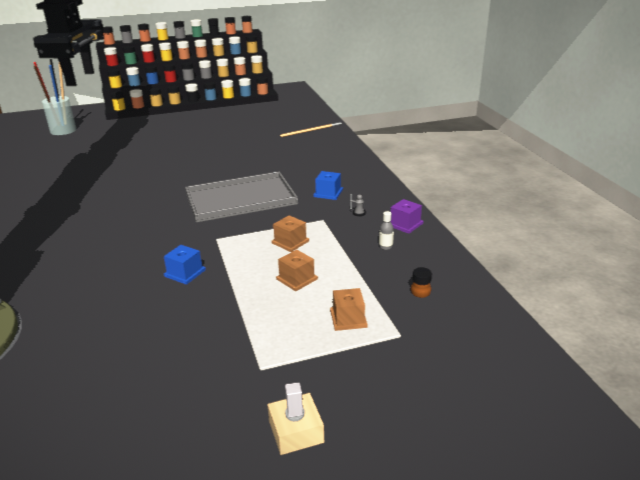

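View pics/top0.png

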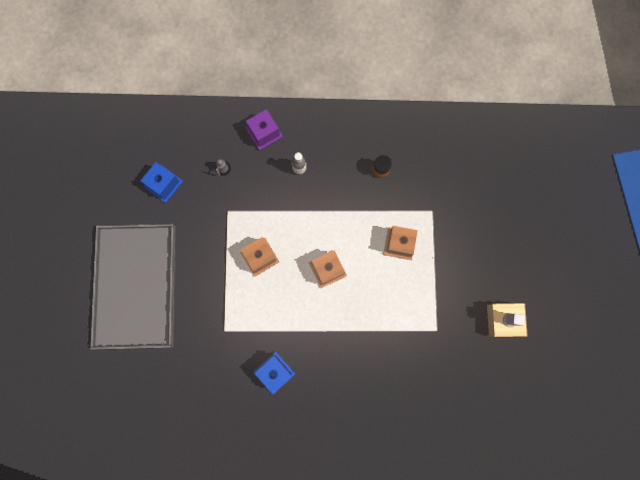

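View pics/wrist0.png

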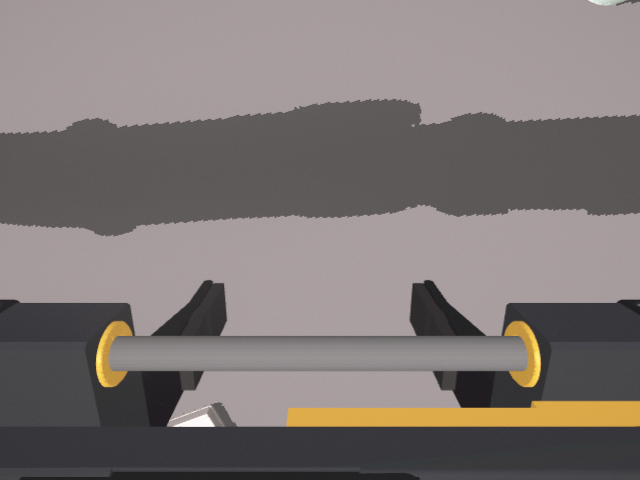

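```bash
cat > h.py <<'E'
from bench import ctrl,get_image,camera_info
import cv2,numpy as np
from scipy.spatial.transform import Rotation as Ro
def ray(c,px,z):
    K,R,t=[np.array(c[k],float) for k in("intrinsics","R","t")]
    o=-R.T@t; d=R.T@np.linalg.solve(K,[px[0],px[1],1.]); s=(z-o[2])/d[2]
    return o+s*d
def proj(c,X):
    K,R,t=[np.array(c[k],float) for k in("intrinsics","R","t")]
    p=K@(R@np.array(X)+t); return p[:2]/p[2]
def snap(n,name):
    c=camera_info(n); im=get_image(n)[:,:,::-1].copy(); cv2.imwrite(f"pics/{name}.png",im); return c,im
def blobs(mask,amin=60,amax=1e9):
    n,l,s,ce=cv2.connectedComponentsWithStats(mask.astype(np.uint8))
    return [(ce[i],s[i],l==i) for i in range(1,n) if amin<s[i][4]<amax]
E
python3 - <<'E'
from h import *
for n,b in(("top",1),("side",1)):
    c=camera_info(n); print(n,"cam",-np.array(c["R"]).T@c["t"])
    im=cv2.imread(f"pics/{n}0.png"); hsv=cv2.cvtColor(im,cv2.COLOR_BGR2HSV); H,S,V=cv2.split(hsv)
    br=(H<16)&(S>100)&(V>60)
    for ce,s,m in blobs(br,200):
        mm=m.astype(np.uint8)
        cl=cv2.morphologyEx(mm,cv2.MORPH_CLOSE,np.ones((9,9)))
        # holes
        x,y,w,h=s[:4]; hole=(V<70)[y:y+h,x:x+w]&(cl[y:y+h,x:x+w]>0)
        for c2,s2,_ in blobs(hole,5): 
            p=c2+[x,y]; print(n,"blob",ce.round(1),s.tolist(),"hole",p.round(1),s2[4],ray(c,p,.048).round(4))
    g=(H>15)&(H<35)&(S>60)&(V>120)
    for ce,s,m in blobs(g,200): print("stand",ce,s.tolist(),ray(c,ce,.032).round(4))
c=camera_info("top")
for p in [(226,211),(433,211),(436,331),(225,331)]: print("board",ray(c,p,.006).round(4))
for p in [(97,226),(174,225),(172,348),(90,348)]: print("tray",ray(c,p,.018).round(4))
for nm,p in dict(pot=(382,165),drop=(299,165),fig=(222,168),blue1=(160,182),blue2=(274,373),gauge=(512,320)).items(): print(nm,ray(c,p,.03).round(3))
im=cv2.imread("pics/top0.png")
a=cv2.resize(im[215:295,230:430],None,fx=4,fy=4,interpolation=cv2.INTER_CUBIC); b=cv2.resize(im[290:350,470:550],None,fx=4,fy=4,interpolation=cv2.INTER_CUBIC)
b=cv2.copyMakeBorder(b,0,0,0,480,cv2.BORDER_CONSTANT)
cv2.imwrite("pics/topz.png",np.vstack([a,b]))
E
```

```text
top cam [0.45199402 0.00515668 0.98157385]
stand [507.88056206 319.53512881] [492, 303, 36, 34, 854] [ 0.4817 -0.3306  0.032 ]
side cam [ 0.37449228 -0.8449813   0.60309849]
side blob [420.6 289.8] [411, 283, 20, 15, 243] hole [422. 284.] 7 [ 0.7383 -0.1501  0.048 ]
stand [296.0037123  425.84640371] [267, 393, 58, 62, 2155] [ 0.4783 -0.3522  0.032 ]
board [0.6701 0.174  0.006 ]
board [ 0.6787 -0.2085  0.006 ]
board [ 0.4596 -0.2105  0.006 ]
board [0.4519 0.1649 0.006 ]
tray [0.6344 0.4035 0.018 ]
tray [0.6393 0.2647 0.018 ]
tray [0.4208 0.2538 0.018 ]
tray [0.418  0.3963 0.018 ]
pot [ 0.757 -0.111  0.03 ]
drop [0.754 0.041 0.03 ]
fig [0.745 0.181 0.03 ]
blue1 [0.716 0.292 0.03 ]
blue2 [0.383 0.074 0.03 ]
gauge [ 0.481 -0.339  0.03 ]
```

View pics/topz.png

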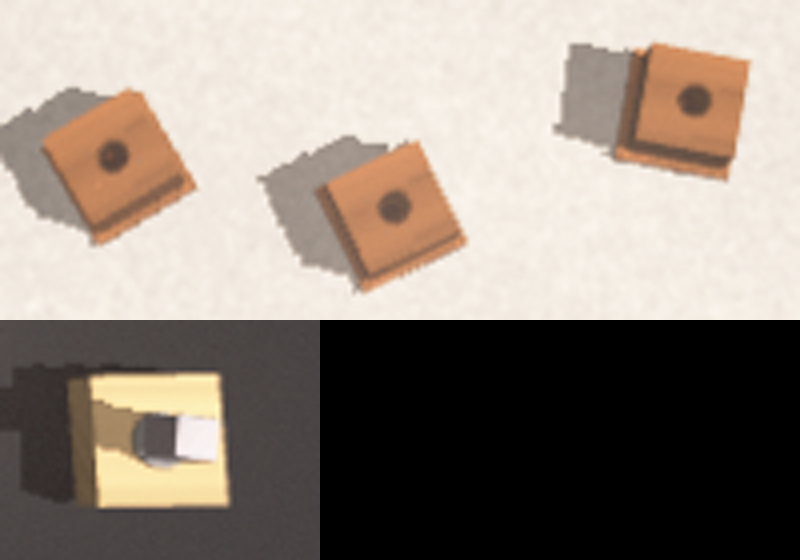

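Run:
```python
from h import *
c=camera_info("top")
im=cv2.imread("pics/top0.png"); V=im.max(2).astype(int)
for p in [(258.3,253.8),(328.7,266.5),(403.5,240)]:
    x,y=int(p[0]),int(p[1]); w=V[y-6:y+7,x-6:x+7]; wt=np.clip(130-w,0,None)
    yy,xx=np.mgrid[y-6:y+7,x-6:x+7]; q=((xx*wt).sum()/wt.sum(),(yy*wt).sum()/wt.sum())
    print("bore",np.round(q,2),ray(c,q,.048).round(4))
# top-face edges (zoom coords)
f=lambda z:ray(c,(230+z[0]/4,215+z[1]/4),.048)[:2]
for q in ([(43,150),(135,92),(190,178)],[(322,185),(417,142),(463,238)],[(652,44),(749,61),(732,155)]):
    P=[f(z) for z in q]
    for i in(0,1): d=P[i+1]-P[i]; print("edge",np.linalg.norm(d).round(4),np.degrees(np.arctan2(d[1],d[0])).round(1))
print("handle",ray(c,(519,319.5),.077))
for z in[(94,374),(218,374),(229,507),(98,507)]: print(ray(c,(470+z[0]/4,290+(z[1]-320)/4),.032).round(4))
w=camera_info("wrist"); s=ctrl.get_state(); Rt=Ro.from_rotvec(s["tool_rot"]).as_matrix()
o=-np.array(w["R"]).T@w["t"]; print("cam in tool",Rt.T@(o-s["position"]), "axes", (Rt.T@np.array(w["R"]).T).round(3).tolist()); print(Rt.round(3).tolist())
c2=camera_info("side")
ims=cv2.imread("pics/side0.png");cv2.imwrite("pics/sidez.png",cv2.resize(ims[210:330,260:420],None,fx=5,fy=5,interpolation=cv2.INTER_CUBIC))
```

```text
bore [258.1  253.82] [0.5856 0.1071 0.048 ]
bore [328.15 266.47] [ 0.5661 -0.0153  0.048 ]
bore [403.25 239.67] [ 0.6162 -0.1462  0.048 ]
edge 0.0472 -55.8
edge 0.0452 -145.9
edge 0.0456 -64.2
edge 0.0465 -153.7
edge 0.0432 -98.9
edge 0.0427 169.4
handle [ 0.48072492 -0.33323966  0.077     ]
[ 0.509  -0.3064  0.032 ]
[ 0.5101 -0.3609  0.032 ]
[ 0.4528 -0.3632  0.032 ]
[ 0.4516 -0.3062  0.032 ]
cam in tool [ 0.0827906  -0.00039063 -0.16240171] axes [[-0.0, -0.955, -0.297], [1.0, -0.0, 0.0], [-0.0, -0.297, 0.955]]
[[-0.936, 0.353, -0.0], [0.353, 0.936, -0.001], [-0.0, -0.002, -1.0]]
```

View pics/sidez.png

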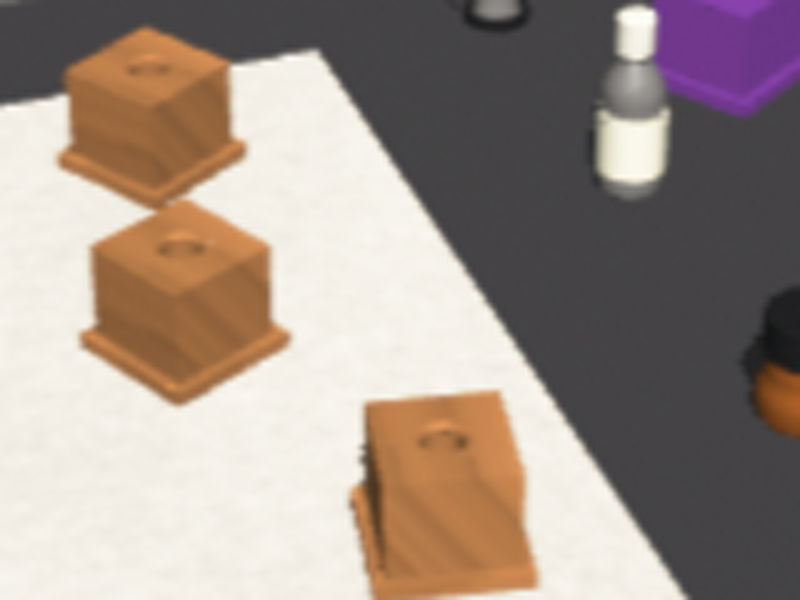

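>>> {"api": "carry_out", "payload": {"commands": [{"tx":-0.541,"ty":-0.467,"tz":0.02,"rz":-0.361,"jaw":1},{"tx":-0.541,"ty":-0.467,"tz":0.02,"rz":-0.361,"jaw":1},{"tx":-0.541,"ty":-0.467,"tz":0.02,"rz":-0.361,"jaw":1},{"tx":-0.541,"ty":-0.467,"tz":0.02,"rz":-0.361,"jaw":1},{"tx":-0.541,"ty":-0.467,"tz":0.02,"rz":-0.361,"jaw":1},{"tx":-0.541,"ty":-0.467,"tz":0.02,"rz":-0.361,"jaw":1},{"tx":-0.541,"ty":-0.467,"tz":0.02,"rz":-0.361,"jaw":1},{"tx":-0.541,"ty":-0.467,"tz":0.02,"rz":-0.361,"jaw":1},{"tx":-0.541,"ty":-0.467,"tz":0.02,"rz":-0.361,"jaw":1},{"tx":-0.541,"ty":-0.467,"tz":0.02,"rz":-0.361,"jaw":1},{"tx":-0.541,"ty":-0.467,"tz":0.02,"rz":-0.361,"jaw":1},{"tx":-0.541,"ty":-0.467,"tz":0.02,"rz":-0.361,"jaw":1}]}}

```text
invalid input
```

Run:
```python
from h import *
s=ctrl.get_state(); print(s["time"],s["position"],s["tool_rot"],s["qd"].round(3))
c,im=snap("wrist","w1")
np.save("w1.npy",c,allow_pickle=True)
for p in [(.5856,.1071,.048),(.5661,-.0153,.048),(.6162,-.1462,.048)]: print(proj(c,p))
c2=camera_info("side")
for z in [(148,68),(183,247),(443,440)]: print("side bore",ray(c2,(260+z[0]/5,210+z[1]/5),.048).round(4))
```

```text
0.15 [0.22934198 0.60773812 0.22167754] [-5.63599773e-01 -3.09041634e+00  2.33777172e-03] [ 0.001 -0.002  0.001 -0.002  0.001 -0.002  0.   ]
[ 55.08824035 595.38695824]
[-32.84209828 608.02420441]
[-89.70309928 652.40747199]
side bore [0.5858 0.1047 0.048 ]
side bore [ 0.5672 -0.0181  0.048 ]
side bore [ 0.6159 -0.1485  0.048 ]
```

View pics/w1.png

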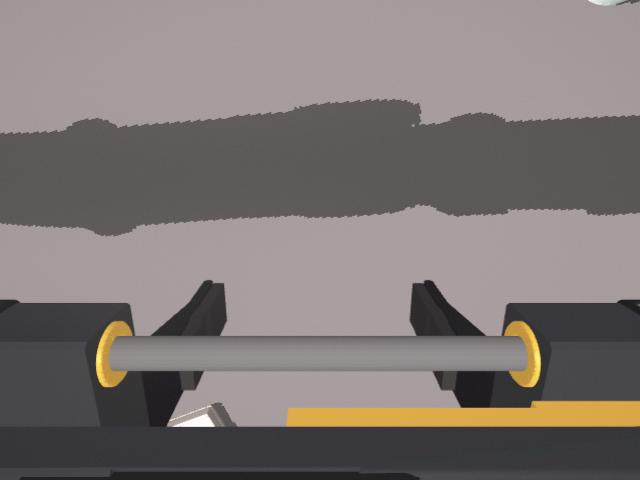

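>>> {"api": "carry_out", "payload": {"commands": [{"tx":-0.607,"ty":-0.443,"tz":0.02,"rx":0,"ry":0,"rz":-0.361,"jaw":1},{"tx":-0.607,"ty":-0.443,"tz":0.02,"rx":0,"ry":0,"rz":-0.361,"jaw":1},{"tx":-0.607,"ty":-0.443,"tz":0.02,"rx":0,"ry":0,"rz":-0.361,"jaw":1},{"tx":-0.607,"ty":-0.443,"tz":0.02,"rx":0,"ry":0,"rz":-0.361,"jaw":1},{"tx":-0.607,"ty":-0.443,"tz":0.02,"rx":0,"ry":0,"rz":-0.361,"jaw":1},{"tx":-0.607,"ty":-0.443,"tz":0.02,"rx":0,"ry":0,"rz":-0.361,"jaw":1},{"tx":-0.607,"ty":-0.443,"tz":0.02,"rx":0,"ry":0,"rz":-0.361,"jaw":1},{"tx":-0.607,"ty":-0.443,"tz":0.02,"rx":0,"ry":0,"rz":-0.361,"jaw":1},{"tx":-0.607,"ty":-0.443,"tz":0.02,"rx":0,"ry":0,"rz":-0.361,"jaw":1},{"tx":-0.607,"ty":-0.443,"tz":0.02,"rx":0,"ry":0,"rz":-0.361,"jaw":1},{"tx":-0.607,"ty":-0.443,"tz":0.02,"rx":0,"ry":0,"rz":-0.361,"jaw":1},{"tx":-0.607,"ty":-0.443,"tz":0.02,"rx":0,"ry":0,"rz":-0.361,"jaw":1}], "grip_force": 20}}

```text
time: 1.7
position: [0.641, -0.0206, 0.2026]
tool_rot: [-0.001, 3.141, 0.001]
ft_force: [0.5, 1.2, -0.2]
grip_width: 0.999
```

Run:
```python
from h import *
s=ctrl.get_state(); print(s["time"],s["position"],s["tool_rot"],s["qd"].round(3))
```

```text
1.7 [ 0.64097918 -0.0205988   0.20259007] [-1.26334076e-03  3.14123828e+00  5.01695807e-04] [ 0.638  0.627  0.244 -0.687 -0.309  0.128  0.877]
```

Run:
```python
from h import *
for i in range(4): get_image("wrist")
s=ctrl.get_state(); print(s["time"],s["position"],s["tool_rot"],abs(s["qd"]).max().round(3))
c,im=snap("wrist","w1")
import pickle; pickle.dump(c,open("w1.pkl","wb"))
for p in [(.5856,.1071,.048),(.5661,-.0153,.048),(.6162,-.1462,.048)]: print(proj(c,p))
```

```text
1.9 [ 0.63998352 -0.02078401  0.20185841] [-4.72744797e-03 -3.14029622e+00  6.52045195e-04] 0.044
[475.26113564 154.85915191]
[324.58331526 130.41903735]
[167.94741906 193.09946485]
```

View pics/w1.png

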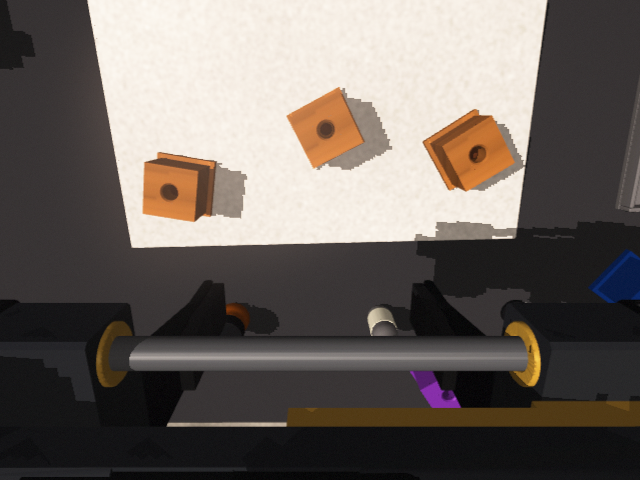

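Run:
```python
from h import *
import pickle; c=pickle.load(open("w1.pkl","rb")); im=cv2.imread("pics/w1.png"); V=im.max(2).astype(int)
for p in [(478,154),(326,130),(169,192)]:
    x,y=p; r=10; w=V[y-r:y+r+1,x-r:x+r+1]; wt=np.clip(120-w,0,None)
    yy,xx=np.mgrid[y-r:y+r+1,x-r:x+r+1]; q=((xx*wt).sum()/wt.sum(),(yy*wt).sum()/wt.sum())
    print("bore",np.round(q,2),ray(c,q,.048).round(4))
f=lambda z:ray(c,z,.048)[:2]
for q in ([(439,153),(467,190),(516,160),(487,117)],[(288,116),(316,168),(364,141),(339,88)],[(146,160),(143,213),(195,220),(203,168)]):
    P=[f(z) for z in q]; print("ctr",np.mean(P,0).round(4),end=" ")
    for i in range(4): d=P[(i+1)%4]-P[i]; print(np.linalg.norm(d).round(4),(np.degrees(np.arctan2(d[1],d[0]))%90).round(1),end="; ")
    print()
z=cv2.resize(im[75:240,130:540],None,fx=1.95,fy=1.95,interpolation=cv2.INTER_CUBIC);cv2.imwrite("pics/w1z.png",z)
```

```text
bore [474.33 152.63] [0.5838 0.1061 0.048 ]
bore [325.89 129.32] [ 0.5653 -0.0143  0.048 ]
bore [169.59 191.62] [ 0.615  -0.1447  0.048 ]
ctr [0.5861 0.1087] 0.04 40.7; 0.0445 33.4; 0.0436 39.8; 0.0449 38.1; 
ctr [ 0.5649 -0.0136] 0.0462 28.3; 0.0442 28.9; 0.0449 27.4; 0.0449 27.2; 
ctr [ 0.6143 -0.1428] 0.0452 79.0; 0.044 81.8; 0.0453 76.1; 0.0463 81.8;
```

View pics/w1z.png

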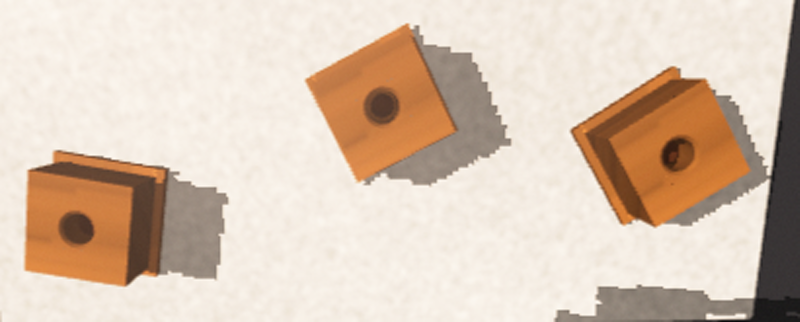

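>>> {"api": "carry_out", "payload": {"commands": [{"tx":0.14,"ty":-0.312,"tz":0.02,"rx":0,"ry":0,"rz":0,"jaw":1},{"tx":0.14,"ty":-0.312,"tz":0.02,"rx":0,"ry":0,"rz":0,"jaw":1},{"tx":0.14,"ty":-0.312,"tz":0.02,"rx":0,"ry":0,"rz":0,"jaw":1},{"tx":0.14,"ty":-0.312,"tz":0.02,"rx":0,"ry":0,"rz":0,"jaw":1},{"tx":0.14,"ty":-0.312,"tz":0.02,"rx":0,"ry":0,"rz":0,"jaw":1},{"tx":0.14,"ty":-0.312,"tz":0.02,"rx":0,"ry":0,"rz":0,"jaw":1},{"tx":0.14,"ty":-0.312,"tz":0.02,"rx":0,"ry":0,"rz":0,"jaw":1},{"tx":0.14,"ty":-0.312,"tz":0.02,"rx":0,"ry":0,"rz":0,"jaw":1}]}}

```text
time: 2.95
position: [0.5016, -0.3284, 0.1827]
tool_rot: [-0.006, 3.141, 0.003]
ft_force: [1.1, 1.0, -0.7]
grip_width: 1.0
```

Run:
```python
from h import *
import pickle
for i in range(2): get_image("wrist")
s=ctrl.get_state(); print(s["time"],s["position"],s["tool_rot"],abs(s["qd"]).max().round(3))
c,im=snap("wrist","w2"); pickle.dump(c,open("w2.pkl","wb")); print(proj(c,[.4807,-.333,.077]),proj(c,[.4807,-.333,.032]))
```

```text
3.05 [ 0.50169698 -0.32843633  0.18259448] [-7.14517371e-03  3.14091561e+00  2.02429366e-03] 0.007
[311.47567275 208.55356753] [312.24811007 196.29492059]
```

View pics/w2.png

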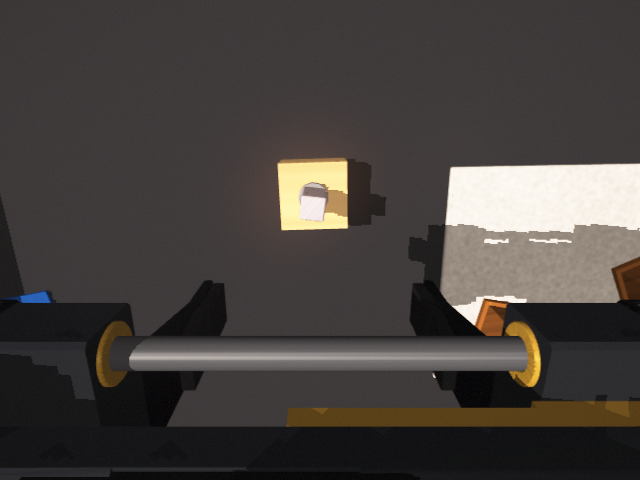

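Run:
```python
from h import *
import pickle; c=pickle.load(open("w2.pkl","rb")); im=cv2.imread("pics/w2.png"); hsv=cv2.cvtColor(im,cv2.COLOR_BGR2HSV)
m=(hsv[...,1]<60)&(hsv[...,2]>135); m[:150]=0;m[240:]=0;m[:,:270]=0;m[:,355:]=0
for ce,s,mm in blobs(m,60):
    r=cv2.minAreaRect(np.argwhere(mm)[:,::-1].astype(np.float32)); print(ce,s.tolist(),r,ray(c,ce,.077).round(4))
    P=[ray(c,p,.077)[:2] for p in cv2.boxPoints(r)]
    for i in range(4): d=P[(i+1)%4]-P[i]; print(np.linalg.norm(d).round(4),(np.degrees(np.arctan2(d[1],d[0]))%90).round(1),end="; ")
cv2.imwrite("pics/w2z.png",cv2.resize(im[145:245,265:365],None,fx=6,fy=6,interpolation=cv2.INTER_CUBIC))
```

```text
[311.49733333 204.16933333] [298, 183, 29, 39, 750] ((311.6402282714844, 201.23782348632812), (28.27047348022461, 37.21542739868164), 6.340191841125488) [ 0.4775 -0.333   0.077 ]
0.027 83.1; 0.0199 83.9; 0.0271 84.4; 0.0205 83.7;
```

View pics/w2z.png

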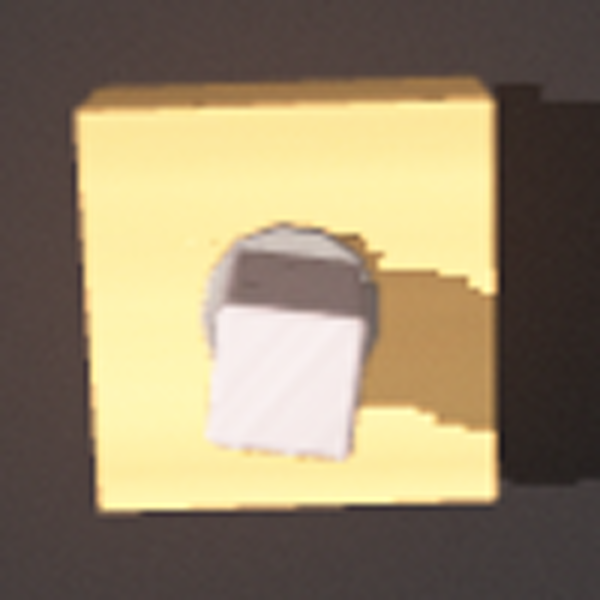

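Run:
```python
from h import *
import pickle; c=pickle.load(open("w2.pkl","rb"))
P=[ray(c,(265+x/6,145+y/6),.077)[:2] for x,y in[(218,305),(365,318),(350,460),(207,440)]]
print(np.mean(P,0))
for i in range(4): d=P[(i+1)%4]-P[i]; print(np.linalg.norm(d).round(4),(np.degrees(np.arctan2(d[1],d[0]))%90).round(1),end="; ")
```

```text
[ 0.48070625 -0.33226238]
0.0175 85.1; 0.0175 84.7; 0.0174 82.0; 0.0166 84.9;
```

>>> {"api": "carry_out", "payload": {"commands": [{"tx":0.021,"ty":-0.004,"tz":0.04,"rx":0,"ry":0,"rz":0.1,"jaw":1},{"tx":0.021,"ty":-0.004,"tz":0.08,"rx":0,"ry":0,"rz":0.1,"jaw":1},{"tx":0.021,"ty":-0.004,"tz":0.08,"rx":0,"ry":0,"rz":0.1,"jaw":1}]}}

```text
time: 3.48
position: [0.4778, -0.3325, 0.0998]
tool_rot: [-0.154, -3.132, -0.005]
ft_force: [-0.1, 0.4, 0.7]
grip_width: 0.998
```

Run:
```python
from h import *
get_image("wrist")
s=ctrl.get_state(); print(s["time"],s["position"],s["tool_rot"],abs(s["qd"]).max().round(3)); print(Ro.from_rotvec(s["tool_rot"]).as_matrix().round(4))
```

```text
3.525 [ 0.47924815 -0.33373863  0.10205676] [-1.53731994e-01 -3.13584016e+00 -1.80712532e-03] 0.051
[[-0.9952  0.0978 -0.0019]
 [ 0.0978  0.9952  0.0012]
 [ 0.002   0.0011 -1.    ]]
```

>>> {"api": "carry_out", "payload": {"commands": [{"tx":-0.002,"ty":0,"tz":0.03,"rx":0,"ry":0,"rz":0,"jaw":1},{"tx":-0.002,"ty":0,"tz":0.059,"rx":0,"ry":0,"rz":0,"jaw":1},{"tx":-0.002,"ty":0,"tz":0.059,"rx":0,"ry":0,"rz":0,"jaw":1},{"tx":-0.002,"ty":0,"tz":0.059,"rx":0,"ry":0,"rz":0,"jaw":0.15},{"tx":-0.002,"ty":0,"tz":0.059,"rx":0,"ry":0,"rz":0,"jaw":0},{"tx":-0.002,"ty":0,"tz":0.059,"rx":0,"ry":0,"rz":0,"jaw":0},{"tx":-0.002,"ty":0,"tz":0.059,"rx":0,"ry":0,"rz":0,"jaw":0},{"tx":-0.002,"ty":0,"tz":0.059,"rx":0,"ry":0,"rz":0,"jaw":0}], "grip_force": 40}}

```text
time: 4.53
position: [0.4812, -0.3354, 0.0437]
tool_rot: [0.157, 3.137, 0.0]
ft_force: [-0.8, -0.7, 0.6]
grip_width: 0.514
```

Run:
```python
from h import *
for i in range(3):
    s=ctrl.get_state(); print(s["time"],s["position"],s["tool_rot"],s["ft_force"],s["grip_width"],abs(s["qd"]).max().round(3)); get_image("wrist")
c,im=snap("wrist","w3"); snap("side","s3")
```

```text
4.525 [ 0.48119974 -0.33537326  0.04372468] [1.56622063e-01 3.13746045e+00 1.01759953e-04] [-0.76633565 -0.71524832  0.64959857] 0.5138377525376349 0.003
4.575 [ 0.48111335 -0.33535724  0.04360675] [1.56755635e-01 3.13766713e+00 1.62390723e-04] [-0.74565715  0.13828097  0.05793708] 0.4708871259092355 0.002
4.625 [ 0.48110789 -0.33534691  0.04358309] [-1.56672821e-01 -3.13764633e+00 -1.64163775e-04] [-0.28616589  0.22988987 -1.42358124] 0.4276518212417998 0.004
```

View pics/w3.png

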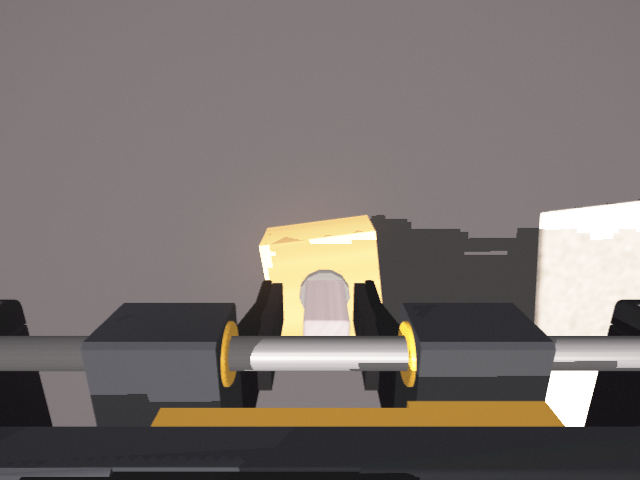

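>>> {"api": "carry_out", "payload": {"commands": [{"tx":0,"ty":0,"tz":0,"rx":0,"ry":0,"rz":0,"jaw":0},{"tx":0,"ty":0,"tz":0,"rx":0,"ry":0,"rz":0,"jaw":0},{"tx":0,"ty":0,"tz":0,"rx":0,"ry":0,"rz":0,"jaw":0},{"tx":0,"ty":0,"tz":0,"rx":0,"ry":0,"rz":0,"jaw":0}], "grip_force": 40}}

```text
time: 5.28
position: [0.4813, -0.3345, 0.0435]
tool_rot: [-0.156, -3.137, -0.002]
ft_force: [-0.8, 4.2, 3.1]
grip_width: 0.207
```

>>> {"api": "carry_out", "payload": {"commands": [{"tx":0,"ty":0,"tz":-0.04,"rx":0,"ry":0,"rz":0,"jaw":0},{"tx":0,"ty":0,"tz":-0.075,"rx":0,"ry":0,"rz":0,"jaw":0},{"tx":-0.15,"ty":0.202,"tz":-0.075,"rx":0,"ry":0,"rz":0,"jaw":0},{"tx":-0.15,"ty":0.202,"tz":-0.075,"rx":0,"ry":0,"rz":0,"jaw":0},{"tx":-0.15,"ty":0.202,"tz":-0.075,"rx":0,"ry":0,"rz":0,"jaw":0},{"tx":-0.15,"ty":0.202,"tz":-0.075,"rx":0,"ry":0,"rz":0,"jaw":0},{"tx":-0.15,"ty":0.202,"tz":-0.075,"rx":0,"ry":0,"rz":0,"jaw":0},{"tx":-0.15,"ty":0.202,"tz":-0.075,"rx":0,"ry":0,"rz":0,"jaw":0}]}}

```text
time: 6.28
position: [0.6503, -0.1505, 0.118]
tool_rot: [-0.157, -3.137, 0.003]
ft_force: [1.2, -0.8, -0.5]
grip_width: 0.203
```

Run:
```python
from h import *
import pickle
get_image("wrist");get_image("wrist")
s=ctrl.get_state(); print(s["time"],s["position"],s["tool_rot"],s["ft_force"],s["grip_width"],abs(s["qd"]).max().round(3))
c,im=snap("wrist","w4"); pickle.dump((c,s),open("w4.pkl","wb")); 
cv2.imwrite("pics/w4z.png",cv2.resize(im[120:360,200:440],None,fx=2.5,fy=2.5,interpolation=cv2.INTER_CUBIC))
snap("side","s4")
```

```text
6.375 [ 0.6495618  -0.15200783  0.11852134] [-1.61365238e-01 -3.13723325e+00  2.66911067e-03] [ 0.02854611 -0.24916778 -0.22066474] 0.2024703071981648 0.008
```

View pics/w4z.png

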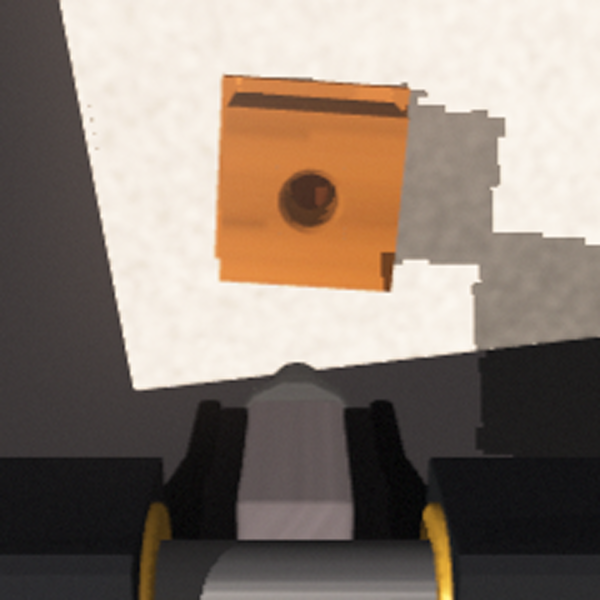

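View pics/s4.png

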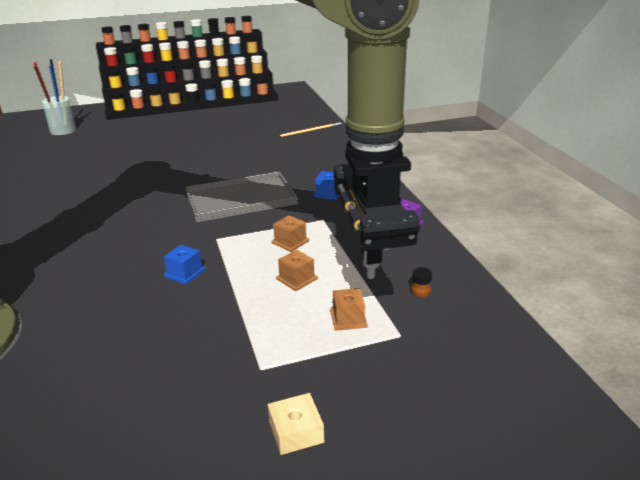

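Run:
```python
from h import *
import pickle; c,s=pickle.load(open("w4.pkl","rb")); im=cv2.imread("pics/w4.png")
R=Ro.from_rotvec(s["tool_rot"]).as_matrix(); T=s["position"]; print(R.round(4).tolist())
tl=lambda X:(R.T@(X-T)).round(4)
b=ray(c,(323.2,199.2),.048); print("bore",b.round(4),tl(b))
for d,n in((.0355,"tip"),(.0115,"shoulder under"),(.0065,"sh top")):
    for row in(264.8,268,272,276): print(n,row,tl(ray(c,(318.7,row),T[2]-d)))
cv2.imwrite("pics/w4y.png",cv2.resize(im[250:320,280:360],None,fx=8,fy=8,interpolation=cv2.INTER_CUBIC))
cv2.imwrite("pics/w4x.png",cv2.resize(im[180:220,300:350],None,fx=12,fy=12,interpolation=cv2.INTER_CUBIC))
```

```text
[[-0.9947, 0.1026, -0.0003], [0.1026, 0.9947, -0.0017], [0.0001, -0.0017, -1.0]]
bore [ 0.6149 -0.1454  0.048 ] [0.0351 0.0031 0.0705]
tip 264.8 [0.0054 0.0003 0.0355]
tip 268 [0.0035 0.0003 0.0355]
tip 272 [0.0011 0.0003 0.0355]
tip 276 [-0.0014  0.0003  0.0355]
shoulder under 264.8 [0.0148 0.0002 0.0115]
shoulder under 268 [0.0131 0.0002 0.0115]
shoulder under 272 [0.011  0.0002 0.0115]
shoulder under 276 [0.0089 0.0002 0.0115]
sh top 264.8 [0.0167 0.0002 0.0065]
sh top 268 [0.0151 0.0002 0.0065]
sh top 272 [0.0131 0.0002 0.0065]
sh top 276 [0.011  0.0002 0.0065]
```

View pics/w4y.png

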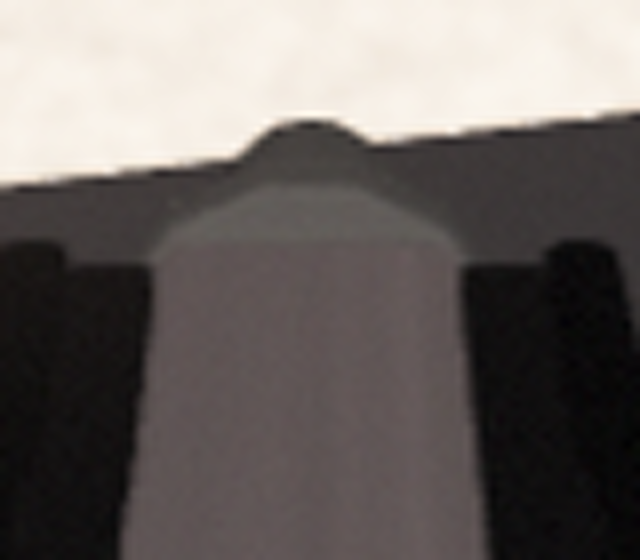

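View pics/w4x.png

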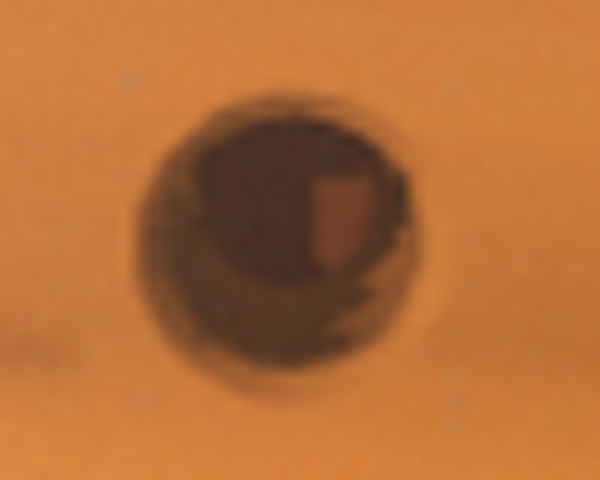

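>>> {"api": "carry_out", "payload": {"commands": [{"tx":0.034,"ty":0.003,"tz":0.0,"rx":0,"ry":0,"rz":0,"jaw":0},{"tx":0.034,"ty":0.003,"tz":0.025,"rx":0,"ry":0,"rz":0,"jaw":0},{"tx":0.034,"ty":0.003,"tz":0.03,"rx":0,"ry":0,"rz":0,"jaw":0},{"tx":0.034,"ty":0.003,"tz":0.03,"rx":0,"ry":0,"rz":0,"jaw":0}]}}

```text
time: 6.98
position: [0.6169, -0.1436, 0.0887]
tool_rot: [-0.158, -3.138, 0.0]
ft_force: [-0.5, 0.6, -1.7]
grip_width: 0.208
```

Run:
```python
from h import *
get_image("side"); s=ctrl.get_state(); print(s["time"],s["position"],s["ft_force"]); 
c,im=snap("side","s5"); c2,im2=snap("wrist","w5")
a=cv2.resize(im[230:340,300:400],None,fx=5,fy=5,interpolation=cv2.INTER_CUBIC); cv2.imwrite("pics/s5z.png",a)
cv2.imwrite("pics/w5z.png",cv2.resize(im2[200:340,240:400],None,fx=5,fy=4,interpolation=cv2.INTER_CUBIC))
```

```text
7.025 [ 0.61742368 -0.14356781  0.08921772] [ 0.70013775  0.0786816  -1.09101036]
```

View pics/s5z.png

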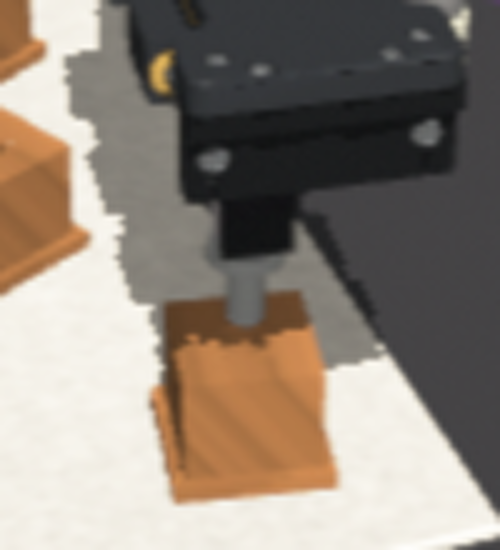

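View pics/w5z.png

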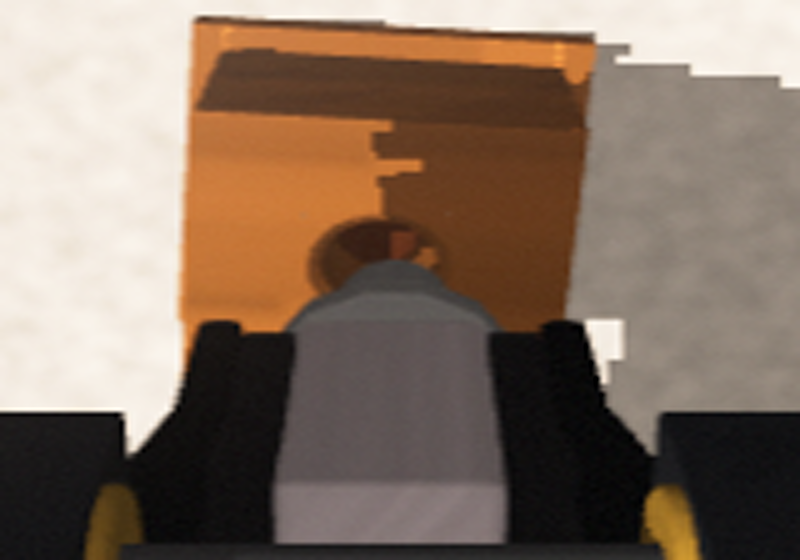

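>>> {"api": "carry_out", "payload": {"commands": [{"tx":0.0014,"ty":-0.0014,"tz":0.004,"rx":0,"ry":0,"rz":0,"jaw":0},{"tx":0.0014,"ty":-0.0014,"tz":0.01,"rx":0,"ry":0,"rz":0,"jaw":0},{"tx":0.0014,"ty":-0.0014,"tz":0.015,"rx":0,"ry":0,"rz":0,"jaw":0},{"tx":0.0014,"ty":-0.0014,"tz":0.015,"rx":0,"ry":0,"rz":0,"jaw":0}]}}

```text
time: 7.62
position: [0.6152, -0.1442, 0.073]
tool_rot: [-0.157, -3.137, 0.0]
ft_force: [0.4, -0.9, -1.5]
grip_width: 0.202
```

>>> {"api": "carry_out", "payload": {"commands": [{"tx":0,"ty":0,"tz":0.003,"rx":0,"ry":0,"rz":0,"jaw":0},{"tx":0,"ty":0,"tz":0.005,"rx":0,"ry":0,"rz":0,"jaw":0},{"tx":0,"ty":0,"tz":0.005,"rx":0,"ry":0,"rz":0,"jaw":0}]}}

```text
time: 8.0
position: [0.6162, -0.1442, 0.0703]
tool_rot: [0.156, 3.136, 0.001]
ft_force: [-1.2, -0.3, 7.6]
grip_width: 0.2
```

>>> {"api": "carry_out", "payload": {"commands": [{"tx":0,"ty":0,"tz":0.002,"rx":0,"ry":0,"rz":0,"jaw":0},{"tx":0,"ty":0,"tz":0.003,"rx":0,"ry":0,"rz":0,"jaw":0},{"tx":0,"ty":0,"tz":0.003,"rx":0,"ry":0,"rz":0,"jaw":0}]}}

```text
time: 8.38
position: [0.6168, -0.1444, 0.07]
tool_rot: [0.157, 3.134, 0.002]
ft_force: [-6.4, 2.1, 19.8]
grip_width: 0.2
```

>>> {"api": "carry_out", "payload": {"commands": [{"tx":0,"ty":0,"tz":-0.03,"rx":0,"ry":0,"rz":0,"jaw":0},{"tx":0,"ty":0,"tz":-0.05,"rx":0,"ry":0,"rz":0,"jaw":0},{"tx":0.029,"ty":0.124,"tz":-0.05,"rx":0,"ry":0,"rz":0,"jaw":0},{"tx":0.029,"ty":0.124,"tz":-0.05,"rx":0,"ry":0,"rz":0,"jaw":0},{"tx":0.029,"ty":0.124,"tz":-0.05,"rx":0,"ry":0,"rz":0,"jaw":0},{"tx":0.029,"ty":0.124,"tz":-0.05,"rx":0,"ry":0,"rz":0,"jaw":0},{"tx":0.029,"ty":0.124,"tz":-0.05,"rx":0,"ry":0,"rz":0,"jaw":0}]}}

```text
time: 9.25
position: [0.599, -0.0202, 0.1157]
tool_rot: [0.161, 3.137, -0.002]
ft_force: [0.1, -0.5, -0.8]
grip_width: 0.204
```

```bash
cat >> h.py <<'E'
def look(name):
    import pickle
    get_image("wrist");get_image("wrist")
    s=ctrl.get_state(); print(s["time"],s["position"],s["tool_rot"],s["ft_force"].round(1),s["grip_width"].round(3),abs(s["qd"]).max().round(3))
    c,im=snap("wrist",name); pickle.dump((c,s),open(name+".pkl","wb")); 
    cv2.imwrite(f"pics/{name}z.png",cv2.resize(im[150:300,240:400],None,fx=5,fy=4,interpolation=cv2.INTER_CUBIC))
E
python3 -c "
from h import *
look('w6')"
```

```text
Traceback (most recent call last):
  File "h.py", line 19, in look
    s=ctrl.get_state(); print(s["time"],s["position"],s["tool_rot"],s["ft_force"].round(1),s["grip_width"].round(3),abs(s["qd"]).max().round(3))
                                                                                           ^^^^^^^^^^^^^^^^^^^^^
AttributeError: 'float' object has no attribute 'round'
```

```bash
sed -i 's/s\["grip_width"\].round(3)/round(s["grip_width"],3)/; s/get_image("wrist");get_image("wrist")/get_image("wrist")/' h.py
python3 -c "
from h import *
look('w6')"
```

```text
9.4 [ 0.59898714 -0.0196972   0.11559037] [ 1.60777028e-01  3.13743094e+00 -7.78678025e-04] [ 0.8 -0.4 -0.5] 0.201 0.007
```

View pics/w6z.png

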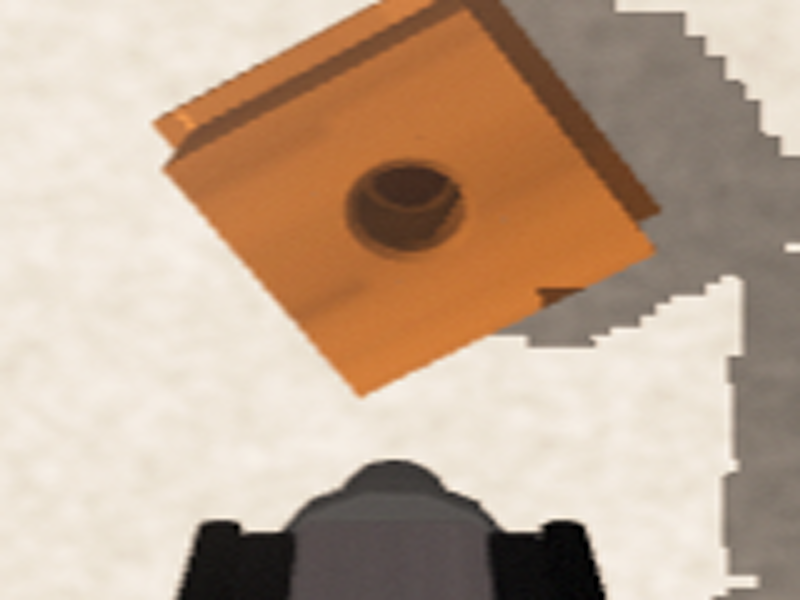

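```bash
cat >> h.py <<'E'
def tool(name,px,z):
    import pickle; c,s=pickle.load(open(name+".pkl","rb")); R=Ro.from_rotvec(s["tool_rot"]).as_matrix()
    X=ray(c,px,z); print(name,"world",X.round(4),"tool",(R.T@(X-s["position"])).round(4))
E
python3 -c "
from h import *
tool('w6',(321.0,202.1),.048)"
```

```text
w6 world [ 0.5655 -0.0145  0.048 ] tool [0.0339 0.0018 0.0676]
```

>>> {"api": "carry_out", "payload": {"commands": [{"tx":0.034,"ty":0.0015,"tz":0.0,"rx":0,"ry":0,"rz":0,"jaw":0},{"tx":0.034,"ty":0.0015,"tz":0.02,"rx":0,"ry":0,"rz":0,"jaw":0},{"tx":0.034,"ty":0.0015,"tz":0.026,"rx":0,"ry":0,"rz":0,"jaw":0},{"tx":0.034,"ty":0.0015,"tz":0.026,"rx":0,"ry":0,"rz":0,"jaw":0},{"tx":0.034,"ty":0.0015,"tz":0.026,"rx":0,"ry":0,"rz":0,"jaw":0}]}}

```text
time: 10.07
position: [0.566, -0.0133, 0.0902]
tool_rot: [0.157, 3.137, -0.0]
ft_force: [0.8, 0.5, -0.6]
grip_width: 0.209
```

```bash
python3 -c "
from h import *
look('w7')"
```

```text
10.125 [ 0.56599767 -0.01328649  0.09023049] [1.57122472e-01 3.13652200e+00 4.34354335e-06] [ 1.  -0.1 -0.6] 0.204 0.002
```

View pics/w7z.png

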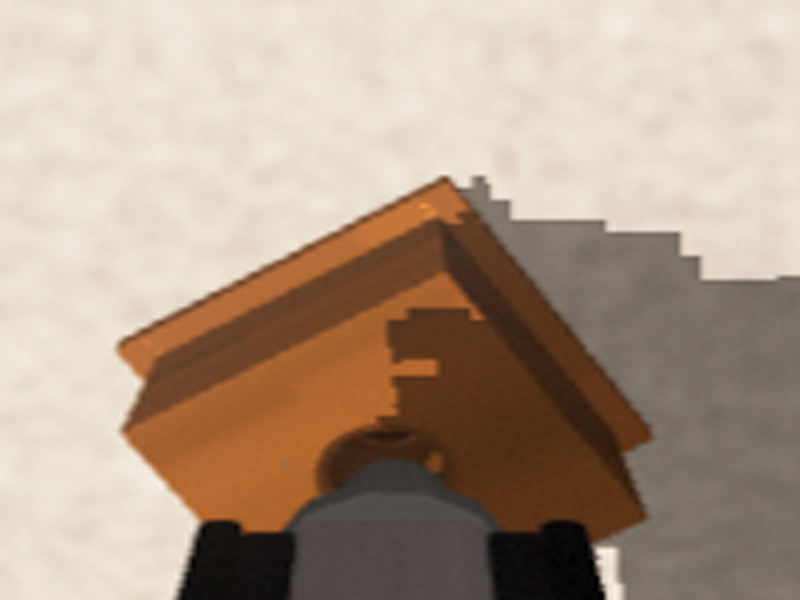

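>>> {"api": "carry_out", "payload": {"commands": [{"tx":0,"ty":-0.0011,"tz":0.005,"rx":0,"ry":0,"rz":0,"jaw":0},{"tx":0,"ty":-0.0011,"tz":0.011,"rx":0,"ry":0,"rz":0,"jaw":0},{"tx":0,"ty":-0.0011,"tz":0.017,"rx":0,"ry":0,"rz":0,"jaw":0},{"tx":0,"ty":-0.0011,"tz":0.022,"rx":0,"ry":0,"rz":0,"jaw":0},{"tx":0,"ty":-0.0011,"tz":0.024,"rx":0,"ry":0,"rz":0,"jaw":0},{"tx":0,"ty":-0.0011,"tz":0.024,"rx":0,"ry":0,"rz":0,"jaw":0}]}}

```text
time: 10.92
position: [0.565, -0.0141, 0.0654]
tool_rot: [-0.157, -3.137, 0.0]
ft_force: [0.4, 0.0, -1.2]
grip_width: 0.203
```

>>> {"api": "carry_out", "payload": {"commands": [{"tx":0,"ty":0,"tz":0.004,"rx":0,"ry":0,"rz":0,"jaw":0},{"tx":0,"ty":0,"tz":0.007,"rx":0,"ry":0,"rz":0,"jaw":0},{"tx":0,"ty":0,"tz":0.008,"rx":0,"ry":0,"rz":0,"jaw":0},{"tx":0,"ty":0,"tz":0.008,"rx":0,"ry":0,"rz":0,"jaw":0}]}}

```text
time: 11.42
position: [0.5651, -0.0141, 0.0594]
tool_rot: [-0.157, -3.137, -0.001]
ft_force: [-4.9, -0.2, 12.3]
grip_width: 0.207
```

>>> {"api": "carry_out", "payload": {"commands": [{"tx":0,"ty":0,"tz":-0.002,"rx":0,"ry":0,"rz":0,"jaw":0},{"tx":0,"ty":0,"tz":-0.002,"rx":0,"ry":0,"rz":0,"jaw":0.5},{"tx":0,"ty":0,"tz":-0.002,"rx":0,"ry":0,"rz":0,"jaw":0.7},{"tx":0,"ty":0,"tz":-0.002,"rx":0,"ry":0,"rz":0,"jaw":0.7},{"tx":0,"ty":0,"tz":-0.05,"rx":0,"ry":0,"rz":0,"jaw":1},{"tx":0,"ty":0,"tz":-0.092,"rx":0,"ry":0,"rz":0,"jaw":1},{"tx":-0.0335,"ty":0.147,"tz":-0.092,"rx":0,"ry":0,"rz":-0.726,"jaw":1},{"tx":-0.0335,"ty":0.147,"tz":-0.092,"rx":0,"ry":0,"rz":-0.726,"jaw":1},{"tx":-0.0335,"ty":0.147,"tz":-0.092,"rx":0,"ry":0,"rz":-0.726,"jaw":1},{"tx":-0.0335,"ty":0.147,"tz":-0.092,"rx":0,"ry":0,"rz":-0.726,"jaw":1},{"tx":-0.0335,"ty":0.147,"tz":-0.092,"rx":0,"ry":0,"rz":-0.726,"jaw":1},{"tx":-0.0335,"ty":0.147,"tz":-0.092,"rx":0,"ry":0,"rz":-0.726,"jaw":1}]}}

```text
time: 12.92
position: [0.6131, 0.128, 0.1495]
tool_rot: [0.962, -2.991, 0.0]
ft_force: [-0.6, 0.1, -0.5]
grip_width: 0.997
```

```bash
python3 -c "
from h import *
look('w8'); print(ctrl.get_state()['joint_positions'].round(2)); snap('side','s8')"
```

```text
12.975 [0.61313792 0.12801198 0.14964033] [-9.62660904e-01  2.99044209e+00 -1.23311998e-04] [-0.4  0.   0. ] 1.001 0.01
[-0.49  0.32  0.29  1.62 -0.1   1.22  2.02]
```

View pics/w8.png

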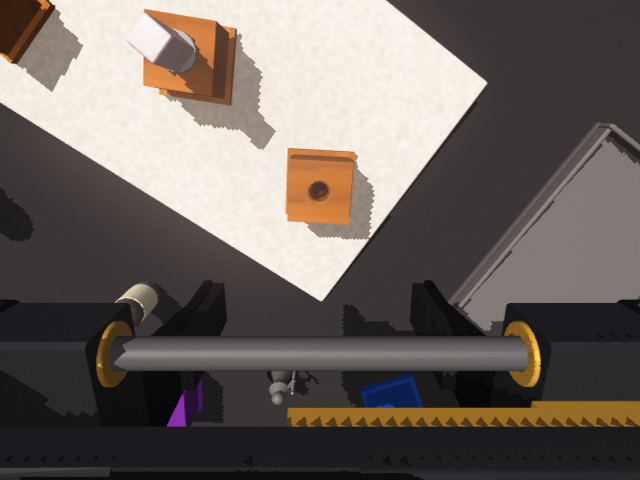

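View pics/s8.png

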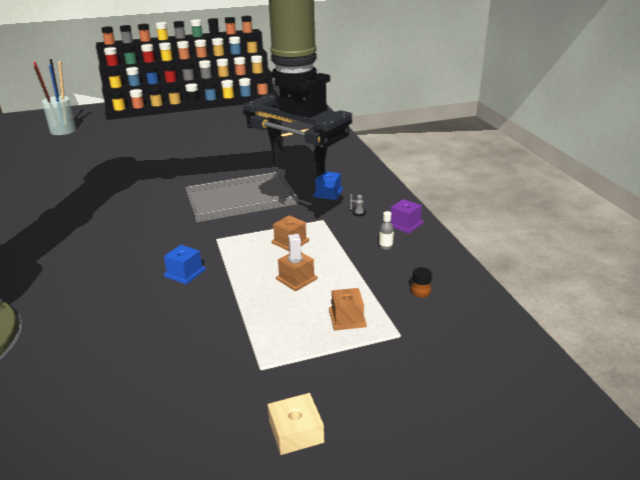

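View pics/w8z.png

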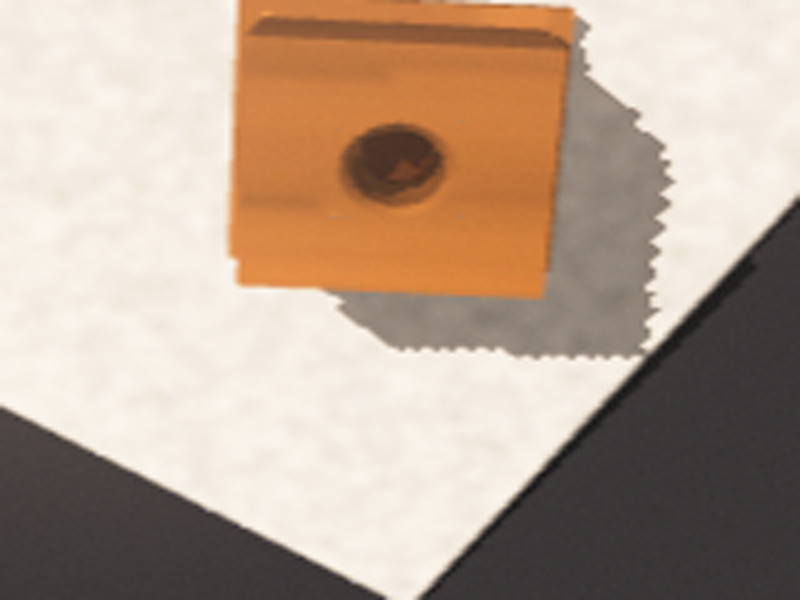

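```bash
python3 -c "
from h import *
f=lambda x,y:(240+x/5,150+y/4)
P=[f(245,32),f(573,48),f(555,294),f(240,286)]
for p in P: tool('w8',p,.048)
tool('w8',f(396,160),.048)
c,s=np.load('w8.pkl',allow_pickle=True)
print([Ro.from_rotvec(s['tool_rot']).as_matrix().round(3).tolist()])
im=cv2.imread('pics/w8.png');cv2.imwrite('pics/w8t.png',im[100:340,440:640])
"
```

```text
w8 world [0.578  0.0792 0.048 ] tool [ 0.0571 -0.0192  0.1016]
w8 world [0.5541 0.117  0.048 ] tool [0.0544 0.0255 0.1016]
w8 world [0.5901 0.1412 0.048 ] tool [0.011  0.0242 0.1016]
w8 world [0.6152 0.1038 0.048 ] tool [ 0.0125 -0.0209  0.1016]
w8 world [0.5838 0.1086 0.048 ] tool [0.0351 0.0014 0.1016]
[[[-0.812, -0.583, 0.0], [-0.583, 0.812, -0.0], [0.0, -0.0, -1.0]]]
```

>>> {"api": "carry_out", "payload": {"commands": [{"tx":0.035,"ty":0.0017,"tz":0.03,"rx":0,"ry":0,"rz":0.04,"jaw":0.85},{"tx":0.035,"ty":0.0017,"tz":0.08,"rx":0,"ry":0,"rz":0.04,"jaw":0.85},{"tx":0.035,"ty":0.0017,"tz":0.12,"rx":0,"ry":0,"rz":0.04,"jaw":0.85},{"tx":0.035,"ty":0.0017,"tz":0.132,"rx":0,"ry":0,"rz":0.04,"jaw":0.8},{"tx":0.035,"ty":0.0017,"tz":0.132,"rx":0,"ry":0,"rz":0.04,"jaw":0.6},{"tx":0.035,"ty":0.0017,"tz":0.132,"rx":0,"ry":0,"rz":0.04,"jaw":0.3},{"tx":0.035,"ty":0.0017,"tz":0.132,"rx":0,"ry":0,"rz":0.04,"jaw":0.3},{"tx":0.035,"ty":0.0017,"tz":0.132,"rx":0,"ry":0,"rz":0.04,"jaw":0.3},{"tx":0.035,"ty":0.0017,"tz":0.132,"rx":0,"ry":0,"rz":0.04,"jaw":0.3}], "grip_force": 30}}

```text
time: 14.2
position: [0.585, 0.1099, 0.0191]
tool_rot: [-0.907, 3.005, -0.0]
ft_force: [-0.4, 0.4, 5.7]
grip_width: 0.502
```

>>> {"api": "carry_out", "payload": {"commands": [{"tx":0,"ty":0,"tz":-0.03,"rx":0,"ry":0,"rz":0,"jaw":0.3},{"tx":0,"ty":0,"tz":-0.06,"rx":0,"ry":0,"rz":0,"jaw":0.3},{"tx":-0.03,"ty":0.05,"tz":-0.06,"rx":0,"ry":0,"rz":0.1,"jaw":0.3},{"tx":-0.06,"ty":0.1,"tz":-0.06,"rx":0,"ry":0,"rz":0.25,"jaw":0.3},{"tx":-0.09,"ty":0.15,"tz":-0.06,"rx":0,"ry":0,"rz":0.4,"jaw":0.3},{"tx":-0.116,"ty":0.188,"tz":-0.06,"rx":0,"ry":0,"rz":0.551,"jaw":0.3},{"tx":-0.116,"ty":0.188,"tz":-0.04,"rx":0,"ry":0,"rz":0.551,"jaw":0.3},{"tx":-0.116,"ty":0.188,"tz":-0.02,"rx":0,"ry":0,"rz":0.551,"jaw":0.3},{"tx":-0.116,"ty":0.188,"tz":-0.02,"rx":0,"ry":0,"rz":0.551,"jaw":0.3}]}}

```text
time: 15.32
position: [0.5749, 0.327, 0.0345]
tool_rot: [0.052, -3.136, 0.006]
ft_force: [0.2, -0.5, -2.2]
grip_width: 0.502
```

```bash
python3 -c "
from h import *
look('w9'); c,im=snap('side','s9'); snap('top','t9')
cv2.imwrite('pics/s9z.png',cv2.resize(im[80:300,160:400],None,fx=3,fy=2.7))
"
```

```text
15.375 [0.57604061 0.32769996 0.03608567] [ 0.05144535 -3.13877858  0.00379809] [ 0.4 -1.1 -1.5] 0.505 0.031
```

View pics/s9z.png

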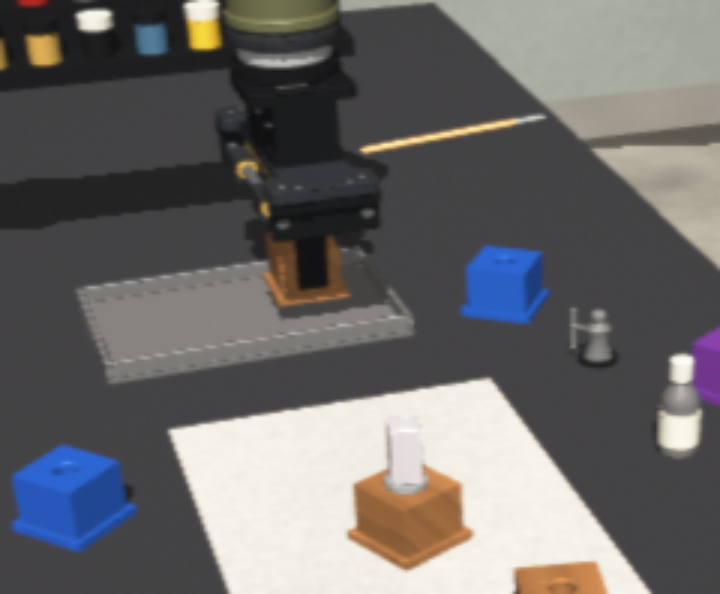

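View pics/w9.png

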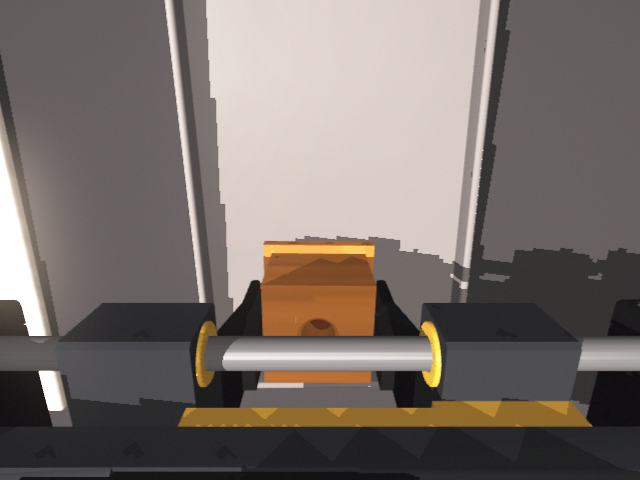

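>>> {"api": "carry_out", "payload": {"commands": [{"tx":0,"ty":0.005,"tz":0.008,"rx":0,"ry":0,"rz":0,"jaw":0.3},{"tx":0,"ty":0.005,"tz":0.016,"rx":0,"ry":0,"rz":0,"jaw":0.3},{"tx":0,"ty":0.005,"tz":0.02,"rx":0,"ry":0,"rz":0,"jaw":0.3},{"tx":0,"ty":0.005,"tz":0.02,"rx":0,"ry":0,"rz":0,"jaw":0.3}]}}

```text
time: 16.02
position: [0.5762, 0.3354, 0.0174]
tool_rot: [0.055, -3.141, 0.0]
ft_force: [-1.1, -0.5, -1.9]
grip_width: 0.508
```

>>> {"api": "carry_out", "payload": {"commands": [{"tx":0,"ty":0,"tz":0.0015,"rx":0,"ry":0,"rz":0,"jaw":0.3},{"tx":0,"ty":0,"tz":0.002,"rx":0,"ry":0,"rz":0,"jaw":0.3}]}}

```text
time: 16.27
position: [0.5763, 0.3355, 0.0172]
tool_rot: [0.055, -3.141, -0.0]
ft_force: [-4.7, -1.4, 9.5]
grip_width: 0.501
```

>>> {"api": "carry_out", "payload": {"commands": [{"tx":0,"ty":0,"tz":-0.002,"rx":0,"ry":0,"rz":0,"jaw":0.75},{"tx":0,"ty":0,"tz":-0.002,"rx":0,"ry":0,"rz":0,"jaw":0.75},{"tx":0,"ty":0,"tz":-0.002,"rx":0,"ry":0,"rz":0,"jaw":0.75},{"tx":0,"ty":0,"tz":-0.05,"rx":0,"ry":0,"rz":0,"jaw":0.75},{"tx":0,"ty":0,"tz":-0.11,"rx":0,"ry":0,"rz":0,"jaw":0.85},{"tx":0,"ty":0,"tz":-0.135,"rx":0,"ry":0,"rz":0,"jaw":0.85}]}}

```text
time: 17.02
position: [0.5781, 0.3362, 0.1549]
tool_rot: [-0.055, 3.136, 0.005]
ft_force: [0.2, -0.2, -1.0]
grip_width: 0.834
```

>>> {"api": "carry_out", "payload": {"commands": [{"tx":-0.056,"ty":-0.489,"tz":0,"rx":0,"ry":0,"rz":0.209,"jaw":0.85},{"tx":-0.056,"ty":-0.489,"tz":0,"rx":0,"ry":0,"rz":0.209,"jaw":0.85},{"tx":-0.056,"ty":-0.489,"tz":0,"rx":0,"ry":0,"rz":0.209,"jaw":0.85},{"tx":-0.056,"ty":-0.489,"tz":0,"rx":0,"ry":0,"rz":0.209,"jaw":0.85},{"tx":-0.056,"ty":-0.489,"tz":0,"rx":0,"ry":0,"rz":0.209,"jaw":0.85},{"tx":-0.056,"ty":-0.489,"tz":0,"rx":0,"ry":0,"rz":0.209,"jaw":0.85},{"tx":-0.056,"ty":-0.489,"tz":0,"rx":0,"ry":0,"rz":0.209,"jaw":0.85},{"tx":-0.056,"ty":-0.489,"tz":0,"rx":0,"ry":0,"rz":0.209,"jaw":0.85},{"tx":-0.056,"ty":-0.489,"tz":0,"rx":0,"ry":0,"rz":0.209,"jaw":0.85},{"tx":-0.056,"ty":-0.489,"tz":0,"rx":0,"ry":0,"rz":0.209,"jaw":0.85}]}}

```text
time: 18.27
position: [0.6494, -0.1507, 0.1502]
tool_rot: [-0.273, -3.129, -0.002]
ft_force: [0.1, 0.7, -0.2]
grip_width: 0.846
```

```bash
python3 -c "
from h import *
look('w10'); snap('side','s10')"
```

```text
18.325 [ 0.64962473 -0.14937819  0.15023552] [-2.69708120e-01 -3.12958534e+00 -2.21218809e-03] [ 0.1  0.5 -0. ] 0.849 0.018
```

View pics/w10z.png

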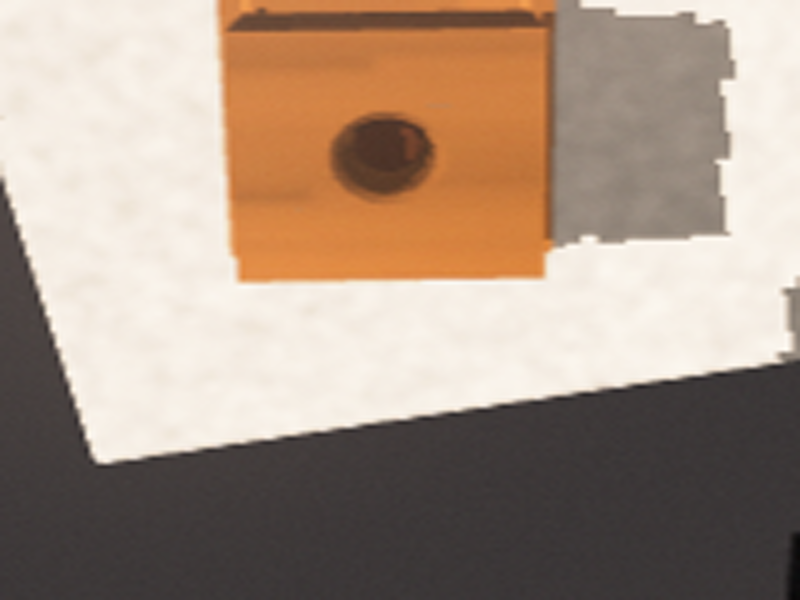

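View pics/s10.png

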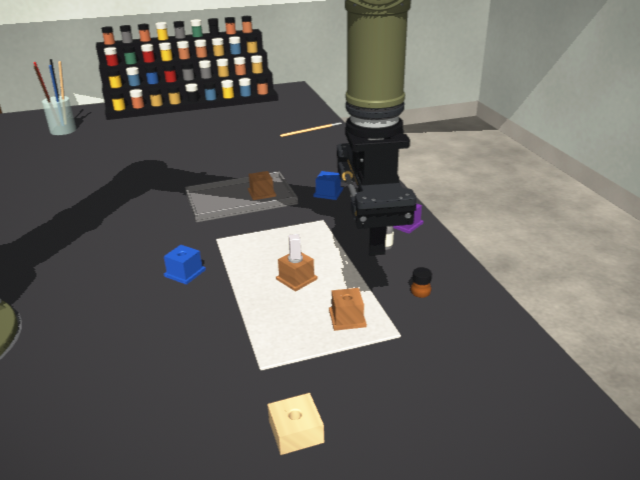

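```bash
python3 -c "
from h import *
f=lambda x,y:(240+x/5,150+y/4)
for p in [f(226,30),f(548,27),f(545,278),f(238,283),f(382,155)]: tool('w10',p,.048)
"
```

```text
w10 world [ 0.5891 -0.1615  0.048 ] tool [ 0.0575 -0.0224  0.1022]
w10 world [ 0.5962 -0.1182  0.048 ] tool [0.058  0.0214 0.1023]
w10 world [ 0.6397 -0.1251  0.048 ] tool [0.0139 0.0221 0.1023]
w10 world [ 0.6331 -0.1685  0.048 ] tool [ 0.013  -0.0218  0.1022]
w10 world [ 0.6139 -0.1443  0.048 ] tool [ 0.036  -0.0012  0.1023]
```

>>> {"api": "carry_out", "payload": {"commands": [{"tx":0.036,"ty":-0.0005,"tz":0.03,"rx":0,"ry":0,"rz":-0.01,"jaw":0.85},{"tx":0.036,"ty":-0.0005,"tz":0.08,"rx":0,"ry":0,"rz":-0.01,"jaw":0.85},{"tx":0.036,"ty":-0.0005,"tz":0.12,"rx":0,"ry":0,"rz":-0.01,"jaw":0.85},{"tx":0.036,"ty":-0.0005,"tz":0.132,"rx":0,"ry":0,"rz":-0.01,"jaw":0.8},{"tx":0.036,"ty":-0.0005,"tz":0.132,"rx":0,"ry":0,"rz":-0.01,"jaw":0.6},{"tx":0.036,"ty":-0.0005,"tz":0.132,"rx":0,"ry":0,"rz":-0.01,"jaw":0.3},{"tx":0.036,"ty":-0.0005,"tz":0.132,"rx":0,"ry":0,"rz":-0.01,"jaw":0.3},{"tx":0.036,"ty":-0.0005,"tz":0.132,"rx":0,"ry":0,"rz":-0.01,"jaw":0.3},{"tx":0.036,"ty":-0.0005,"tz":0.132,"rx":0,"ry":0,"rz":-0.01,"jaw":0.3}], "grip_force": 30}}

```text
time: 19.55
position: [0.6151, -0.1454, 0.0202]
tool_rot: [0.257, 3.128, 0.001]
ft_force: [-1.1, 1.0, 6.4]
grip_width: 0.503
```

>>> {"api": "carry_out", "payload": {"commands": [{"tx":0,"ty":0,"tz":-0.04,"rx":0,"ry":0,"rz":0,"jaw":0.3},{"tx":0,"ty":0,"tz":-0.09,"rx":0,"ry":0,"rz":0,"jaw":0.3},{"tx":0,"ty":0,"tz":-0.14,"rx":0,"ry":0,"rz":0,"jaw":0.3},{"tx":0,"ty":0,"tz":-0.14,"rx":0,"ry":0,"rz":0,"jaw":0.3}]}}

```text
time: 20.05
position: [0.6164, -0.1468, 0.1633]
tool_rot: [0.257, 3.123, -0.001]
ft_force: [0.2, -0.2, -2.3]
grip_width: 0.505
```

>>> {"api": "carry_out", "payload": {"commands": [{"tx":0.024,"ty":0.05,"tz":0,"rx":0,"ry":0,"rz":-0.02,"jaw":0.3},{"tx":0.048,"ty":0.1,"tz":0,"rx":0,"ry":0,"rz":-0.04,"jaw":0.3},{"tx":0.072,"ty":0.15,"tz":0,"rx":0,"ry":0,"rz":-0.06,"jaw":0.3},{"tx":0.096,"ty":0.2,"tz":0,"rx":0,"ry":0,"rz":-0.08,"jaw":0.3},{"tx":0.12,"ty":0.25,"tz":0,"rx":0,"ry":0,"rz":-0.1,"jaw":0.3},{"tx":0.144,"ty":0.3,"tz":0,"rx":0,"ry":0,"rz":-0.13,"jaw":0.3},{"tx":0.168,"ty":0.35,"tz":0,"rx":0,"ry":0,"rz":-0.16,"jaw":0.3},{"tx":0.192,"ty":0.4,"tz":0,"rx":0,"ry":0,"rz":-0.18,"jaw":0.3},{"tx":0.215,"ty":0.448,"tz":0,"rx":0,"ry":0,"rz":-0.199,"jaw":0.3},{"tx":0.215,"ty":0.448,"tz":0.06,"rx":0,"ry":0,"rz":-0.199,"jaw":0.3},{"tx":0.215,"ty":0.448,"tz":0.11,"rx":0,"ry":0,"rz":-0.199,"jaw":0.3},{"tx":0.215,"ty":0.448,"tz":0.11,"rx":0,"ry":0,"rz":-0.199,"jaw":0.3}]}}

```text
time: 21.55
position: [0.4706, 0.3282, 0.0431]
tool_rot: [0.055, -3.132, 0.012]
ft_force: [-0.4, -0.2, -1.2]
grip_width: 0.5
```

```bash
python3 -c "
from h import *
look('w11'); c,im=snap('side','s11')
cv2.imwrite('pics/s11z.png',cv2.resize(im[80:300,160:400],None,fx=3,fy=2.7))"
```

```text
21.6 [0.47312295 0.32987922 0.04647192] [ 0.0547157  -3.13688756  0.00587141] [ 0.1  1.3 -1.2] 0.503 0.07
```

View pics/s11z.png

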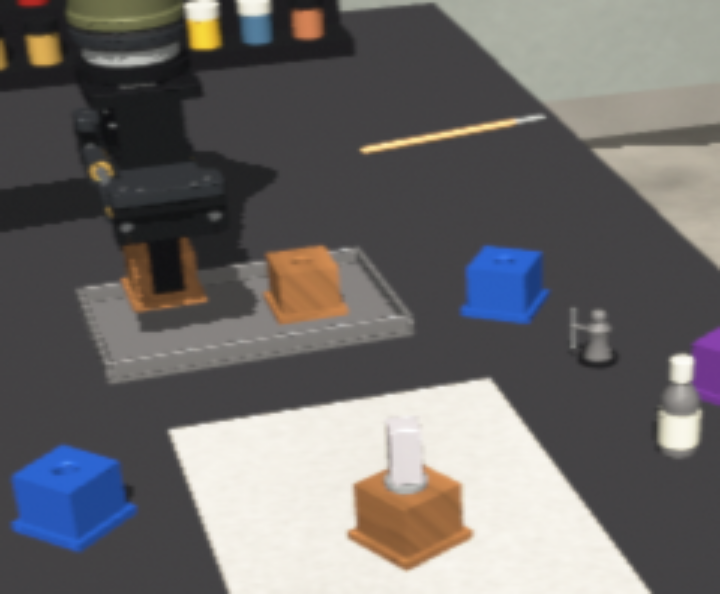

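View pics/w11.png

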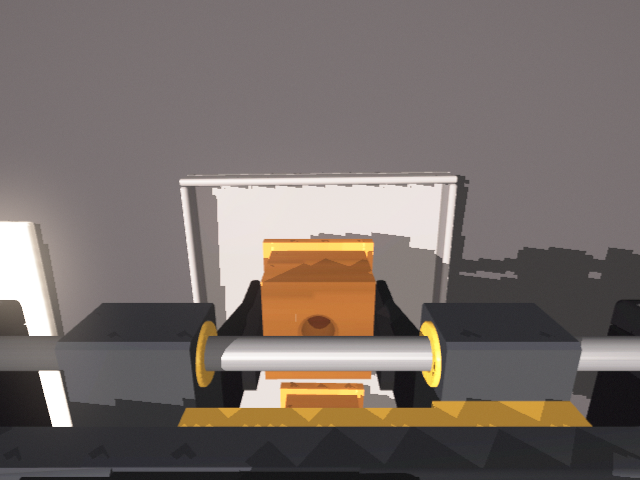

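>>> {"api": "carry_out", "payload": {"commands": [{"tx":-0.001,"ty":0.002,"tz":0.012,"rx":0,"ry":0,"rz":0,"jaw":0.3},{"tx":-0.001,"ty":0.002,"tz":0.022,"rx":0,"ry":0,"rz":0,"jaw":0.3},{"tx":-0.001,"ty":0.002,"tz":0.028,"rx":0,"ry":0,"rz":0,"jaw":0.3},{"tx":-0.001,"ty":0.002,"tz":0.031,"rx":0,"ry":0,"rz":0,"jaw":0.3},{"tx":-0.001,"ty":0.002,"tz":0.031,"rx":0,"ry":0,"rz":0,"jaw":0.3}]}}

```text
time: 22.32
position: [0.4758, 0.3335, 0.0182]
tool_rot: [0.055, -3.141, -0.0]
ft_force: [-1.7, -2.0, 3.1]
grip_width: 0.5
```

Contact. Release and lift.

>>> {"api": "carry_out", "payload": {"commands": [{"tx":0,"ty":0,"tz":0,"rx":0,"ry":0,"rz":0,"jaw":0.75},{"tx":0,"ty":0,"tz":0,"rx":0,"ry":0,"rz":0,"jaw":0.75},{"tx":0,"ty":0,"tz":0,"rx":0,"ry":0,"rz":0,"jaw":0.75},{"tx":0,"ty":0,"tz":-0.05,"rx":0,"ry":0,"rz":0,"jaw":0.75},{"tx":0,"ty":0,"tz":-0.11,"rx":0,"ry":0,"rz":0,"jaw":0.75},{"tx":0,"ty":0.1,"tz":-0.18,"rx":0,"ry":0,"rz":0,"jaw":0.75},{"tx":0,"ty":0.2,"tz":-0.18,"rx":0,"ry":0,"rz":0,"jaw":0.75},{"tx":0,"ty":0.2,"tz":-0.18,"rx":0,"ry":0,"rz":0,"jaw":0.75},{"tx":0,"ty":0.2,"tz":-0.18,"rx":0,"ry":0,"rz":0,"jaw":0.75},{"tx":0,"ty":0.2,"tz":-0.18,"rx":0,"ry":0,"rz":0,"jaw":0.75}]}}

```text
time: 23.58
position: [0.467, 0.5364, 0.1972]
tool_rot: [0.062, -3.141, -0.002]
ft_force: [0.5, 0.2, 0.2]
grip_width: 0.749
```

```bash
python3 -c "
from h import *
get_image('side')
c,im=snap('side','s12'); ct,t=snap('top','t12'); s=ctrl.get_state(); print(s['time'],s['position'],abs(s['qd']).max())
cv2.imwrite('pics/s12z.png',cv2.resize(im[150:350,160:440],None,fx=2.8,fy=2.8,interpolation=cv2.INTER_CUBIC))
# pixel difference of bystanders vs start
a=cv2.imread('pics/top0.png').astype(int); d=abs(t.astype(int)-a).max(2)>50
for n,(x0,x1,y0,y1) in dict(pot=(365,400,145,185),drop=(285,312,145,180),fig=(208,235,150,180)).items(): print(n,d[y0:y1,x0:x1].sum())
q=lambda x,y:(160+x/2.8,150+y/2.8)
"
```

```text
23.725 [0.46952457 0.53148039 0.19711859] 0.011210361539335379
pot 0
drop 0
fig 0
```

View pics/s12z.png

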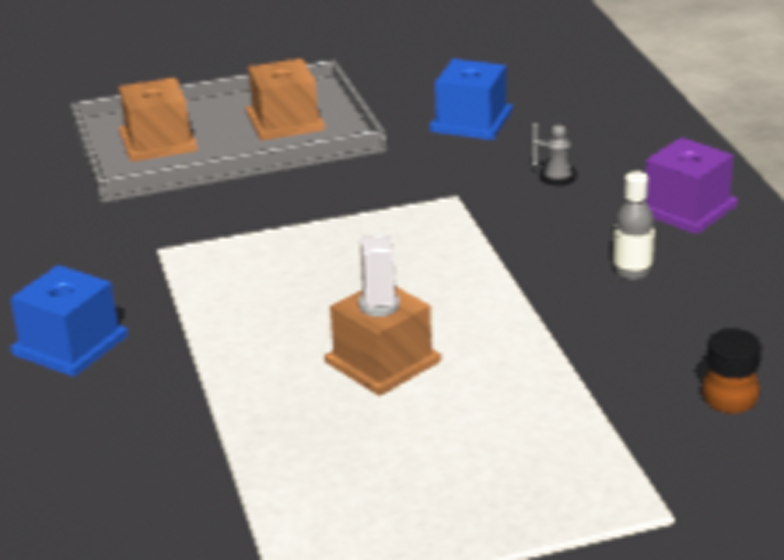

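View pics/t12.png

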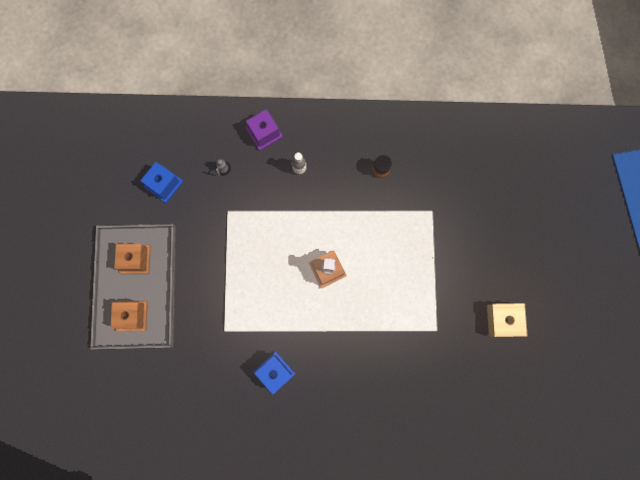

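```bash
python3 -c "
from bench import ctrl
print(ctrl.close_job())"
```

```text
the job is handed in; nothing more can be done
None
```

The job is done and handed in at about 23.7 s of the 72 s allowed.

- **Finding the clear bore:** I tried the gauge first in the right-hand plinth, near (0.615, -0.145). It stopped about 13 mm down and held against a 20 N push, so that one is blocked. In the middle plinth, near (0.566, -0.014), it went all the way in. The tool stopped at z = 0.0594 against an expected 0.0595, with a 12 N contact force, and I left it there. The left plinth was never tried, because the clear one had already been found.
- **Placing the others:** The left and right plinths were lowered into the tray until they touched the floor. They now stand upright, about 100 mm apart.
- **Last checks:** The side and top pictures show the gauge upright with its shoulder on the wood, and both plinths upright in the tray. The top picture shows no changed pixels around the pot, dropper bottle or figurine. The arm is clear of everything.
- **Disagreements:** During alignment the commanded and measured positions differed by 1–2 mm. I corrected this from the wrist camera before each insertion. The tray centre also measured about 5–8 mm further from the robot's right than my first estimate, so I shifted the placing by 5 mm. No check failed.

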